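Reassemble the demonstration eye model

ROBOT

A 6-joint arm with a two-finger parallel gripper is mounted at the origin on a cart in front of the work surface, level with it; the furniture and walls round the work are solid. World frame = base frame: x ahead of the robot, y to its left, z up, the work surface at z = 0. Lengths are in m, angles in rad, forces in N, time in s.
With the tool pointing down it reaches from about 0.325 to 0.775 m from the base axis. Payload 5.5 kg.
Tool frame: the origin (TCP) lies midway between the tips of the shut fingers; the grasp point (between the pads) lies 19 mm behind it; z points along the fingers, y is the line along which they close (so a half turn about z gives the same grasp; the last joint's range is limited). The gripper opens to 88 mm and grips with 3 to 60 N. Pads are 20 mm wide; open, the fingers measure 115 mm over their backs; the gripper's body (75 mm by 178 mm) begins 61 mm behind the grasp point.
Start: joints at [-1.163, 0.091, 1.231, -0, 1.82, -0.057], TCP at [0.269, -0.536, 0.223] pointing down, gripper open.
Joint ranges: [-2.87, 2.87], [-0.86, 2.18], [0.17, 2.46], [-1.51, 4.65], [0.06, 2.69], [-2.65, 2.65]. Speed limits (rad/s): [2.57, 2.57, 3.01, 3.14, 3.14, 3.14].

INTERFACE

Orientations are given as a unit quaternion [w, x, y, z].
In Python, from cell import ctrl, cams, ticket, spotter gives the robot as it stands. The module is installed in compiled form; this text tells all that it offers.
- The arm moves only by the tool arm_command, never from a script. Its argument "series" is a list of rows, each a list of 3 entries, a list of its own where there are three numbers: the turn, a rotation vector about the world's x, y, z in degrees, then the shift along the world's x, y, z in mm, then the finger opening in mm, from 0 to 87.8. In form: [[[rx, ry, rz], [x, y, z], claw], ...]. A call has 1 to 10 rows; each row shifts and turns the commanded pose from where the row before left it; what a row does not reach is not made up. A row lasts 1/10 s, in which the tool goes at most 50 mm and 8.59 degrees, less where a joint would pass 70% of its speed; a pose out of reach is approached as far as the arm can. A call is refused whole if a number of a shift passes 50 or a number of a turn 8.59, either way. A call with a gripper value outside its range is refused whole. The fingers move at their own pace and stop on an object; "newtons" is the grip in N (left out, the last holds). Time passes only in rows, so rows that do not move let the fingers close. It gives the time, the measured TCP pose, the force, the opening and the grip force at its end, in the units of the state.
- ctrl.sense(): the state, without advancing time (a new reading comes with each control period).
- cams.read_camera(name): name is "scene" or "top" or "wrist"; returns a dict with "image" (400x640x3 uint8, red, green, blue), "vfov" (degrees; the focal length in pixels is half the picture's height over the tangent of half this angle, whatever the lens; pixels are square), "cx", "cy" (the principal point, pixels), "R" (3x3) and "t" (3): a world point X has camera coordinates R X + t; the wrist camera has in their place "hand_eye" (4x4, takes a point from camera to tool coordinates, whose origin is the TCP and whose axes are the flange's). Camera axes: x right, y down, z forward; pixel columns grow to the right and rows downward; lengths in m; the calibration is good to about 2 mm. A picture is of the moment at which its call begins: read the wrist's pose just before it. There is no depth.
- ticket.sign_off(): hands the job in; it is judged then, once.
Trained networks look in the newest picture that a camera, given by its name, has taken for a name from the list of things; names that differ only in an ending like _2 or _b are one class to them, and where a whole thing is asked for, a point or a joint stands for the part that bears it (a point fixed in the world has none). Each returns a list of dicts, best first, with "p" (0 to 1); they miss things now and then, are a little off and sometimes report something else, mostly with a low value. They report only what shows in the picture. A call takes as long as a camera call. They do not tell look-alikes from the thing itself.
- spotter.recognise(camera, thing): "xyz" ([x, y, z] in m, in the coordinates of the camera as it stood for that picture, good to about 4 mm: the middle of the surface that is visible of it).
- spotter.mark_of(camera, thing): "xyz" ([x, y, z] in m, in the coordinates of the camera as it stood for that picture, good to about 4 mm: a listed point, or the origin of a listed thing).
The state is a dict: "t": time; "qpos": joint angles; "joint_vel": joint speeds; "joint_efforts": joint torques, N m; "ee_pos": TCP position; "tool_rot": TCP orientation; "force": force on the tool from outside, world axes, zero at the start; "moment": the same for the moment, N m; "gripper_width": finger opening in m; "grip_force": force on a finger pad.
Only numpy, scipy, OpenCV 4.12 (cv2) and the standard library are available. Lean on these libraries where they do the work, as an engineer would, in place of code of your own. Each camera call takes 0.05 s, during which the arm holds its last target. There are 200 camera calls.

TASK

Put the demonstration eye back together on its stand, every part the way up it stands now: first press the back shell down onto the stand's tapered spigot until its stub meets the collar and friction holds it, then nest the vitreous body in the shell, lay the lens in the seat on top of the vitreous, and close the eye with the front shell, its lip fully home inside the back shell's rim. Leave the small bottle, the carton and the stamp where they are.

Things in the scene. Friction and masses are not known exactly. Their poses are not given: they have to be found in the camera images.
- eye_stand: Fixed, heavy stand on the desk pad: turned wooden base 96 mm across and 12 mm high, thin steel stem, flat steel collar 30 mm across, and above the collar a tapered steel spigot 15.5 mm tall, 23 mm across at the collar, bevelled to 15 mm at its tip. Origin on the axis at the underside of the base; z up. The collar's top is 40 mm and the spigot's tip 55.5 mm above the origin.
- spigot_tip (a point): Top centre of the stand's tapered spigot, on the stand's axis, 15.5 mm above the collar. A shell laid loosely on the spigot stops about 2 mm short of the collar; pushing it down with 12 to 18 N drives it home (shell origin then 15.5 mm below this point, 40 mm above the stand's origin) and friction holds it there.
- back_shell: Loose ivory cup, back half of the eyeball, mouth up on the desk pad: 66 mm across, 48 mm high, 70 g; yaw does not matter. Origin: centre of its underside, z up. Grip the straight 66 mm belt, z = 35 to 48 mm (rim). Below: stub 30 mm across with a tapered socket, 16 mm deep, 22 mm wide at the mouth. Inside: bore 58 mm wide from the rim down to z = 36 mm, narrowing to a flat 30 mm floor at z = 20 mm.
- vitreous: Loose rounded gel body, 46 mm across, 41 mm high, 60 g, on its 20 mm flat bottom on the glass; yaw does not matter. Origin: centre of its underside, z up. Grip the dark upright collar on top, 38 mm across, z = 28 to 41 mm; its top has a recess for the lens, 25 mm wide, 3 mm deep. Nested, its origin is 20 mm above the back shell's and the collar stands clear above the rim.
- eye_lens: Loose pale amber lens, 27 mm across, 14 mm thick, 20 g, lying on the glass; yaw does not matter. Origin: centre of its 16 mm flat underside, z up. Grip its straight edge band, 27 mm wide, z = 5 to 10 mm, with the very fingertips. Below it narrows and drops into the recess until its underside is on the recess floor; the band stays above the collar's top.
- lens_seat (a point): Centre of the floor of the lens recess in the top of the vitreous, on its axis, 38 mm above the vitreous's underside: the lens's origin ends here.
- front_shell: Loose ivory dome with iris, pupil and clear cornea on top, 66 mm across, 43 mm high, 60 g, mouth down on the glass; yaw does not matter. Origin: centre of its underside, z up. Lip 55 mm across (52 at the bottom), z = 0 to 4 mm, enters the back shell's bore; grip the straight 66 mm belt, z = 4 to 16 mm. Home, the belt rests on the rim and the origin is 44 mm above the back shell's.
- saline: Bystander: small white-capped bottle, 39 mm across, 73 mm high, loose. Origin at the centre of its underside.
- carton: Bystander: small upright dark blue carton, 36 x 42 x 98 mm, loose. Origin at the centre of its underside.
- stamp: Bystander: hand stamp with a turned wooden knob and red foot, 25 x 58 x 60 mm, loose. Origin at the centre of its underside.
Things that resemble listed ones, but are neither listed nor needed, are in the scene too. What is shaped like the vitreous but turquoise is not meant.

How it is judged:
By the outcome, as a careful person would: the job done as asked, in the order asked, and still so for the second after the job is handed in, with the robot touching nothing.
It also fails if it takes over 106 s, if anything falls off the work surface, if the arm or the gripper's body presses on something with over 40 N, if the wrist force passes 120 N, or if a joint passes its speed limit or range.

## Working session

There is one attempt and no reset: what is moved stays moved. The work goes in short steps, Python scripts to look and compute and a tool call to move; the robot and the scene stay as the last step left them, time stands still between calls to the robot, and variables do not carry over. Pictures are saved under pics/ and viewed, at most 18 in all, crops included, and the job is handed in when it is done.

Besides the shell and the picture viewer there is one more tool, called after "Call:" by a JSON object that holds its "api" and its "payload". arm_command: Moves the arm, as the interface text tells. Its arguments: {"type":"object","properties":{"series":{"type":"array"},"newtons":{"type":"number"}},"required":["series"]}

```bash
mkdir -p pics
cat > h.py <<'E'
import numpy as np,cv2
from scipy.spatial.transform import Rotation as Ro
from cell import ctrl,cams,ticket,spotter
def world(cam,c,s,p):
    p=np.array(p)
    if cam=='wrist':
        q=s['tool_rot'];R=Ro.from_quat([q[1],q[2],q[3],q[0]]).as_matrix()
        h=np.array(c['hand_eye']);return R@(h[:3,:3]@p+h[:3,3])+np.array(s['ee_pos'])
    return np.array(c['R']).T@(p-np.array(c['t']))
def pix(c,p):
    f=200/np.tan(np.radians(c['vfov'])/2);return (c['cx']+f*p[0]/p[2],c['cy']+f*p[1]/p[2])
def look(cam,things,save=None,pm=.2):
    s=ctrl.sense();c=cams.read_camera(cam)
    if save: cv2.imwrite('pics/'+save,c['image'][:,:,::-1])
    for t in things:
        for d in spotter.mark_of(cam,t):
            if d['p']>pm: print(cam,t,round(d['p'],2),np.round(world(cam,c,s,d['xyz'])*1000).astype(int),np.round(pix(c,d['xyz'])).astype(int))
    return s,c
E
python3 - <<'E'
from h import *
T=['eye_stand','spigot_tip','back_shell','vitreous','eye_lens','front_shell','saline','carton','stamp']
for cam in ('top','scene'): look(cam,T,cam+'0.png')
s=ctrl.sense();print(s['t'],s['ee_pos'],s['tool_rot'],s['gripper_width'],cams.read_camera('wrist')['hand_eye'])
E
```

```text
top eye_stand 0.75 [579  76   7] [295 169]
top spigot_tip 0.87 [577  77  67] [293 167]
top spigot_tip 0.7 [594 -81   5] [352 162]
top back_shell 0.6 [596 -84   4] [353 162]
top back_shell 0.46 [ 494 -269   -2] [422 197]
top back_shell 0.23 [442  22  -1] [316 219]
top vitreous 0.68 [423 219  -1] [243 228]
top vitreous 0.55 [427 127  -4] [278 226]
top vitreous 0.55 [582  75   6] [295 168]
top eye_lens 0.62 [ 429 -129   -4] [372 222]
top front_shell 0.62 [580  77  64] [293 166]
top saline 0.8 [ 602 -242    1] [410 159]
top saline 0.51 [ 418 -256    2] [419 225]
top carton 0.89 [ 497 -267   -2] [421 196]
top stamp 0.79 [ 418 -254   -1] [418 225]
top stamp 0.23 [595 -86   6] [354 162]
scene eye_stand 0.84 [580  72   3] [272 220]
scene eye_stand 0.74 [ 491 -274   -1] [367 156]
scene spigot_tip 0.95 [581  77  64] [270 204]
scene back_shell 0.85 [596 -82   4] [300 181]
scene vitreous 0.69 [429 125   3] [314 260]
scene vitreous 0.68 [424 215  -3] [295 291]
scene eye_lens 0.63 [ 427 -131    1] [365 194]
scene front_shell 0.77 [445  14   1] [332 227]
scene saline 0.59 [ 602 -243    0] [328 149]
scene carton 0.92 [ 493 -274   -1] [366 156]
scene stamp 0.69 [ 418 -253   -3] [388 170]
scene stamp 0.69 [575  80  61] [271 206]
1.0 [ 0.26894136 -0.53636922  0.22265895] [1.85575412e-05 9.73125513e-01 2.30275347e-01 1.07772243e-05] 0.08794780840008061 [[-3.80326781e-04 -9.68818643e-01 -2.47770643e-01  6.73113878e-02]
 [ 9.99999670e-01 -5.46278353e-04  6.01031644e-04  2.23853125e-04]
 [-7.17642400e-04 -2.47770333e-01  9.68818532e-01 -1.61597820e-01]
 [ 0.00000000e+00  0.00000000e+00  0.00000000e+00  1.00000000e+00]]
```

View pics/top0.png

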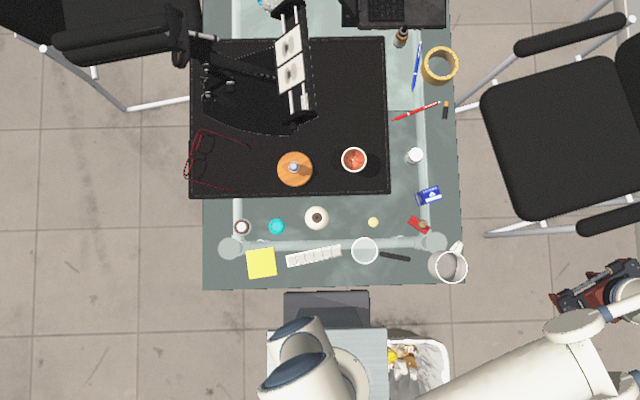

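View pics/scene0.png

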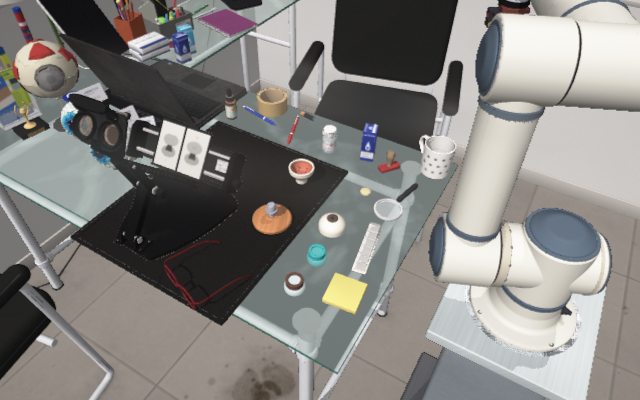

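The top picture shows the stand at (295,168), back shell (353,160), vitreous (241,227; the white one with dark collar), turquoise look-alike (276,226), front shell (316,217), lens (373,222). A stereoscope stands beyond the stand, its print holder ending near (308,120).

Call:
{"api": "arm_command", "payload": {"series": [[[0, 0, -2.7], [31, 43, 0], 87.8], [[0, 0, -2.7], [31, 43, 0], 87.8], [[0, 0, -2.7], [31, 43, 0], 87.8], [[0, 0, -2.7], [31, 43, 0], 87.8], [[0, 0, -2.7], [31, 43, 0], 87.8], [[0, 0, -2.7], [31, 43, 0], 87.8], [[0, 0, -2.7], [31, 43, 0], 87.8], [[0, 0, -2.7], [31, 43, 0], 87.8], [[0, 0, -2.7], [31, 43, 0], 87.8], [[0, 0, -2.3], [40, 55, 0], 87.8]], "newtons": 15}}

```text
out of range
```

Call:
{"api": "arm_command", "payload": {"series": [[[0, 0, -2.7], [31, 43, 0], 87.8], [[0, 0, -2.7], [31, 43, 0], 87.8], [[0, 0, -2.7], [31, 43, 0], 87.8], [[0, 0, -2.7], [31, 43, 0], 87.8], [[0, 0, -2.7], [31, 43, 0], 87.8], [[0, 0, -2.7], [31, 43, 0], 87.8], [[0, 0, -2.7], [31, 43, 0], 87.8], [[0, 0, -2.7], [31, 43, 0], 87.8], [[0, 0, -2.7], [31, 43, 0], 87.8], [[0, 0, -2.3], [40, 50, 0], 87.8]]}}

```text
t: 2.05
ee_pos: [0.5642, -0.1303, 0.223]
tool_rot: [0.0, 1.0, -0.001, 0.0]
force: [-0.3, -1.7, 0.9]
gripper_width: 0.0877
grip_force: 0.0
```

Call:
{"api": "arm_command", "payload": {"series": [[[0, 0, 0], [0, 0, 0], 87.8], [[0, 0, 0], [0, 0, 0], 87.8]]}}

```text
t: 2.25
ee_pos: [0.5636, -0.1314, 0.2222]
tool_rot: [0.0, 1.0, 0.002, -0.0]
force: [-0.5, 0.3, 0.3]
gripper_width: 0.0877
grip_force: 0.0
```

Run:
```python
from h import *
s,c=look('wrist',['back_shell'],'w1.png');print(s['ee_pos'])
# stereoscope corner triangulation
P=[];
for cam,uv in (('top',[(308,120),(303,5)]),('scene',[(228,186),(246,152)])):
    k=cams.read_camera(cam);f=200/np.tan(np.radians(k['vfov'])/2)
    K=np.array([[f,0,k['cx']],[0,f,k['cy']],[0,0,1]]);P.append((K@np.c_[np.array(k['R']),np.array(k['t'])],uv))
X=cv2.triangulatePoints(P[0][0],P[1][0],np.array(P[0][1],float).T,np.array(P[1][1],float).T);print((X[:3]/X[3]).T)
```

```text
wrist back_shell 0.68 [596 -85   3] [282 148]
[ 0.56358168 -0.13140079  0.22222093]
[[ 0.72269659  0.04313332  0.02144759]
 [ 0.84929982 -0.00356954  0.1315088 ]]
```

View pics/w1.png

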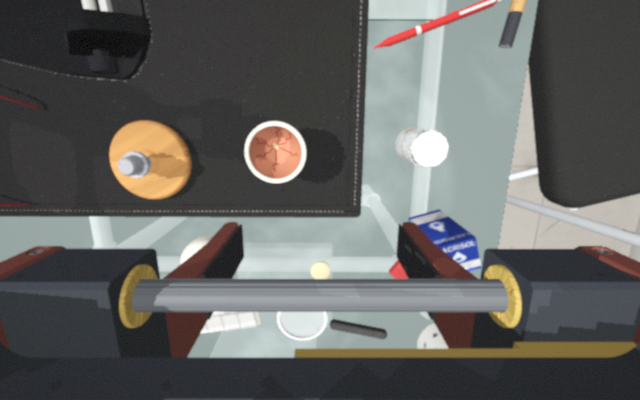

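The wrist picture shows the shell's white rim centred at (275,152) and the stand base at (150,160) with spigot tip at (130,165). I'll measure these by circle fit.

```bash
cat >> h.py <<'E'
def ray(cam,c,s,uv,z):
    f=200/np.tan(np.radians(c['vfov'])/2);d=np.array([(uv[0]-c['cx'])/f,(uv[1]-c['cy'])/f,1.])
    o=world(cam,c,s,[0,0,0]);v=world(cam,c,s,d)-o;return (o+v*(z-o[2])/v[2])*1000
def circ(cam,c,s,mask,z,near,name='',rmax=60):
    "outline of mask blobs near a world xy (mm) projected to plane z, min enclosing and fit circle"
    cs,_=cv2.findContours(mask.astype(np.uint8)*255,cv2.RETR_EXTERNAL,cv2.CHAIN_APPROX_NONE)
    for k in cs:
        if len(k)<15: continue
        P=np.array([ray(cam,c,s,p[0],z)[:2] for p in k])
        m=np.linalg.norm(P.mean(0)-near)
        if m>40: continue
        A=np.c_[2*P,np.ones(len(P))];x=np.linalg.lstsq(A,(P**2).sum(1),rcond=None)[0]
        r=np.sqrt(x[2]+x[0]**2+x[1]**2);e=np.linalg.norm(P-x[:2],axis=1)-r
        print(name,'n',len(k),'ctr',x[:2].round(1),'r',r.round(1),'rms',e.std().round(2),'px',k[:,0].mean(0).round())
E
python3 - <<'E'
from h import *
s=ctrl.sense();c=cams.read_camera('wrist');print(c['vfov'],c['cx'],c['cy'])
hsv=cv2.cvtColor(c['image'],cv2.COLOR_RGB2HSV);H,S,V=[hsv[...,i].astype(int) for i in range(3)]
for zp in (0,.004):
    circ('wrist',c,s,(V>150)&(S>=0),.048+zp,[595,-84],'rim')
    circ('wrist',c,s,(S>110)&(V>80),.012+zp,[580,75],'base')
print(ray('wrist',c,s,(130,165),.059))
E
```

```text
66.56648332691186 319.8162677857892 196.26144242753378
rim n 177 ctr [594.6 -82.4] r 34.0 rms 0.3 px [273. 151.]
base n 230 ctr [580.3  76.1] r 49.2 rms 0.6 px [148. 160.]
rim n 177 ctr [595. -83.] r 33.6 rms 0.3 px [273. 151.]
base n 230 ctr [580.8  73.9] r 48.7 rms 0.6 px [148. 160.]
[582.07785877  69.68674559  59.        ]
```

Call:
{"api": "arm_command", "payload": {"series": [[[0, 0, 0], [16, 24, -30], 87.8], [[0, 0, 0], [15.5, 24, -30], 87.8], [[0, 0, 0], [0, 0, -40], 87.8], [[0, 0, 0], [0, 0, -40], 87.8], [[0, 0, 0], [0, 0, -30], 87.8], [[0, 0, 0], [0, 0, -20], 87.8], [[0, 0, 0], [0, 0, -6], 87.8], [[0, 0, 0], [0, 0, 0], 87.8], [[0, 0, 0], [0, 0, 0], 87.8]]}}

```text
t: 3.4
ee_pos: [0.5956, -0.085, 0.0284]
tool_rot: [0.0, 1.0, -0.0, 0.001]
force: [-0.2, 0.4, 1.2]
gripper_width: 0.088
grip_force: 0.0
```

Call:
{"api": "arm_command", "payload": {"series": [[[0, 0, 0], [0, 0, 0], 50], [[0, 0, 0], [0, 0, 0], 50], [[0, 0, 0], [0, 0, 0], 50], [[0, 0, 0], [0, 0, 0], 50], [[0, 0, 0], [0, 0, 0], 50], [[0, 0, 0], [0, 0, 0], 50], [[0, 0, 0], [0, 0, 0], 50], [[0, 0, 0], [0, 0, 0], 50]], "newtons": 35}}

```text
t: 4.2
ee_pos: [0.5953, -0.0843, 0.0275]
tool_rot: [0.0, 1.0, 0.0, 0.001]
force: [0.3, -0.1, 4.6]
gripper_width: 0.0659
grip_force: 35.0
```

Call:
{"api": "arm_command", "payload": {"series": [[[0, 0, 0], [0, 0, 20], 50], [[0, 0, 0], [0, 0, 30], 50], [[0, 0, 0], [0, 0, 35], 50], [[0, 0, 0], [-3, 30, 0], 50], [[0, 0, 0], [-4, 40, 0], 50], [[0, 0, 0], [-4, 40, 0], 50], [[0, 0, 0], [-2, 20, 0], 50], [[0, 0, 0], [0, 0, 0], 50], [[0, 0, 0], [0, 0, 0], 50], [[0, 0, 0], [0, 0, 0], 50]]}}

```text
t: 5.2
ee_pos: [0.5818, 0.0446, 0.1111]
tool_rot: [0.0, 1.0, -0.0, -0.0]
force: [0.6, -0.5, -0.9]
gripper_width: 0.0653
grip_force: 35.0
```

Run:
```python
from h import *
s,c=look('wrist',['spigot_tip','back_shell','eye_stand'],'w2.png');print(s['ee_pos'],s['force'],s['gripper_width'])
for cam in('top','scene'):look(cam,['spigot_tip','back_shell','eye_stand'],cam+'2.png')
hsv=cv2.cvtColor(c['image'],cv2.COLOR_RGB2HSV);H,S,V=[hsv[...,i].astype(int) for i in range(3)]
circ('wrist',c,s,(S>110)&(V>80),.016,[580,75],'base')
circ('wrist',c,s,(V>150),s['ee_pos'][2]+.023,np.array(s['ee_pos'][:2])*1000,'rim')
```

```text
wrist spigot_tip 0.68 [583  73  62] [281 213]
wrist back_shell 0.7 [582  47  87] [316 226]
wrist eye_stand 0.97 [577  76   6] [285 200]
[0.58177883 0.04460546 0.11109364] [ 0.55346405 -0.54120516 -0.90678226] 0.06532101740302848
top spigot_tip 0.74 [579  79  64] [293 166]
top back_shell 0.51 [581  43  89] [306 163]
top eye_stand 0.63 [583  74   6] [296 168]
scene spigot_tip 0.8 [580  76  60] [270 205]
scene back_shell 0.88 [583  45  92] [276 186]
scene eye_stand 0.81 [578  76   6] [272 221]
base n 419 ctr [560.6  86.5] r 54.7 rms 19.43 px [263. 205.]
rim n 63 ctr [574.4  26.1] r 8.0 rms 1.14 px [356. 284.]
rim n 874 ctr [555.8  35.7] r 48.1 rms 16.77 px [341. 314.]
rim n 532 ctr [600.8  49. ] r 35.1 rms 6.46 px [302. 228.]
```

View pics/w2.png

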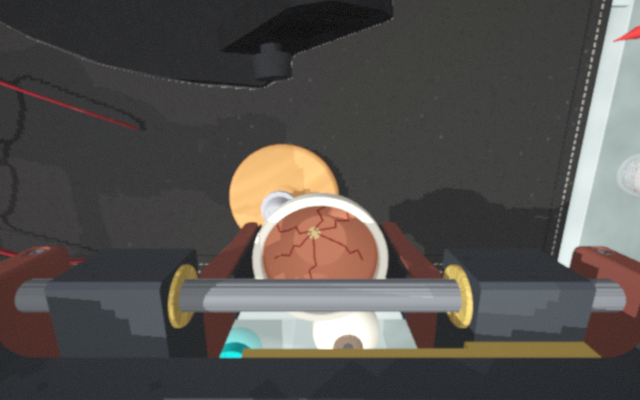

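The picture shows the held shell's rim (centre ~(320,255)), with the base (285,195) and spigot tip (276,206) behind it to the left. I'll fit the visible upper arcs.

```bash
cat >> h.py <<'E'
from scipy.optimize import least_squares
def arc(cam,c,s,mask,cols,rows,z,r,name=''):
    "fit circle of known radius r (mm) at height z to the first mask pixel in each column"
    P=[]
    for u in range(*cols):
        k=np.flatnonzero(mask[rows[0]:rows[1],u])
        if len(k): P.append(ray(cam,c,s,(u,rows[0]+k[0]-.5),z)[:2])
    P=np.array(P);g=P.mean(0)-[r*.7,0]
    o=least_squares(lambda q:np.linalg.norm(P-q,axis=1)-r,g,loss='soft_l1');print(name,len(P),o.x.round(1),'res',np.median(abs(o.fun)).round(2));return o.x
E
python3 - <<'E'
from h import *
s=ctrl.sense();c=cams.read_camera('wrist')
hsv=cv2.cvtColor(c['image'],cv2.COLOR_RGB2HSV);H,S,V=[hsv[...,i].astype(int) for i in range(3)]
x,y,z=s['ee_pos'];print(x,y,z)
arc('wrist',c,s,(S>110)&(V>80),(236,335),(130,200),.015,48,'base')
for zz in (z+.019,z+.023): arc('wrist',c,s,(V>150)&(S<60),(285,375),(190,245),zz,33,'rim')
print(c['image'][195:235:5,255:300:5].mean(2).astype(int))
E
```

```text
0.5818547454370553 0.045687753999541454 0.11167389485314796
base 99 [581.1  75.4] res 0.18
rim 90 [581.9  46.5] res 0.21
rim 90 [582.8  46.7] res 0.17
[[194 195 196 227 235 225 225 217 138]
 [196 196 228 218 189 166 141 199 221]
 [191 189 234 216 219 206 233 255 255]
 [194 193 230 228 227 255 255 255 210]
 [195 198 225 232 255 255 240 109 109]
 [197 197 212 255 255 180 107 111 113]
 [ 80 102 232 240 164 128 112 112 111]
 [ 57 171 241 198 138  95  90  97 122]]
```

Call:
{"api": "arm_command", "payload": {"series": [[[0, 0, 0], [-1.3, 15, 0], 50], [[0, 0, 0], [0, 13.9, 0], 50], [[0, 0, 0], [0, 0, 0], 50], [[0, 0, 0], [0, 0, -15], 50], [[0, 0, 0], [0, 0, -10], 50], [[0, 0, 0], [0, 0, -6], 50], [[0, 0, 0], [0, 0, 0], 50], [[0, 0, 0], [0, 0, 0], 50]]}}

```text
t: 6.65
ee_pos: [0.5803, 0.0745, 0.0802]
tool_rot: [-0.0, 1.0, 0.0, -0.0]
force: [0.5, -0.8, -0.4]
gripper_width: 0.0657
grip_force: 35.0
```

Run:
```python
from h import *
s=ctrl.sense();c=cams.read_camera('wrist')
hsv=cv2.cvtColor(c['image'],cv2.COLOR_RGB2HSV);H,S,V=[hsv[...,i].astype(int) for i in range(3)]
x,y,z=s['ee_pos'];print(x,y,z,s['force'])
arc('wrist',c,s,(S>110)&(V>80),(265,385),(130,200),.015,48,'base')
arc('wrist',c,s,(V>150)&(S<60),(285,355),(190,245),z+.022,33,'rim')
cv2.imwrite('pics/w3.png',c['image'][:,:,::-1])
```

```text
0.580336509407317 0.0744827831583901 0.08018322999351789 [ 0.5124209  -0.84210078 -0.44998577]
base 115 [581.   75.7] res 0.15
rim 70 [580.8  74.3] res 0.14
```

Call:
{"api": "arm_command", "payload": {"series": [[[0, 0, 0], [0.2, 1, 0], 50], [[0, 0, 0], [0, 0, -4], 50], [[0, 0, 0], [0, 0, -3], 50], [[0, 0, 0], [0, 0, -1.5], 50], [[0, 0, 0], [0, 0, 0], 50], [[0, 0, 0], [0, 0, 0], 50]]}}

```text
t: 7.3
ee_pos: [0.5807, 0.0756, 0.072]
tool_rot: [0.0, 1.0, 0.0, -0.0]
force: [-0.6, 0.6, -1.0]
gripper_width: 0.0655
grip_force: 35.0
```

Call:
{"api": "arm_command", "payload": {"series": [[[0, 0, 0], [0, 0, -1], 50], [[0, 0, 0], [0, 0, 0], 50], [[0, 0, 0], [0, 0, 0], 50]]}}

```text
t: 7.6
ee_pos: [0.5807, 0.0757, 0.0711]
tool_rot: [-0.0, 1.0, 0.0, -0.0]
force: [0.5, 0.7, -0.0]
gripper_width: 0.0655
grip_force: 35.0
```

Call:
{"api": "arm_command", "payload": {"series": [[[0, 0, 0], [0, 0, -1], 50], [[0, 0, 0], [0, 0, 0], 50], [[0, 0, 0], [0, 0, 0], 50]]}}

```text
t: 7.9
ee_pos: [0.5808, 0.0758, 0.0702]
tool_rot: [-0.0, 1.0, 0.0, 0.0]
force: [-0.1, 1.7, 0.5]
gripper_width: 0.0659
grip_force: 35.0
```

Call:
{"api": "arm_command", "payload": {"series": [[[0, 0, 0], [0, 0, -1], 50], [[0, 0, 0], [0, 0, 0], 50], [[0, 0, 0], [0, 0, 0], 50]]}}

```text
t: 8.2
ee_pos: [0.5808, 0.0758, 0.0692]
tool_rot: [-0.0, 1.0, 0.0, 0.0]
force: [0.0, 2.3, 0.5]
gripper_width: 0.0654
grip_force: 35.0
```

Call:
{"api": "arm_command", "payload": {"series": [[[0, 0, 0], [0, 0, -1], 50], [[0, 0, 0], [0, 0, 0], 50], [[0, 0, 0], [0, 0, 0], 50]]}}

```text
t: 8.5
ee_pos: [0.5809, 0.0758, 0.0686]
tool_rot: [-0.0, 1.0, 0.0, 0.0]
force: [-2.4, 3.1, 3.6]
gripper_width: 0.0656
grip_force: 35.0
```

Call:
{"api": "arm_command", "payload": {"series": [[[0, 0, 0], [0, 0, -1], 50], [[0, 0, 0], [0, 0, 0], 50], [[0, 0, 0], [0, 0, 0], 50]]}}

```text
t: 8.8
ee_pos: [0.581, 0.0758, 0.0682]
tool_rot: [-0.0, 1.0, 0.0, 0.001]
force: [-2.3, 2.3, 6.1]
gripper_width: 0.0658
grip_force: 35.0
```

Call:
{"api": "arm_command", "payload": {"series": [[[0, 0, 0], [-0.4, 0.4, -1], 50], [[0, 0, 0], [0, 0, 0], 50], [[0, 0, 0], [0, 0, 0], 50]]}}

```text
t: 9.1
ee_pos: [0.581, 0.0759, 0.0681]
tool_rot: [0.0, 1.0, 0.0, 0.001]
force: [-2.1, 1.7, 10.0]
gripper_width: 0.0656
grip_force: 35.0
```

Call:
{"api": "arm_command", "payload": {"series": [[[0, 0, 0], [0, 0, -1.5], 50], [[0, 0, 0], [0, 0, 0], 50], [[0, 0, 0], [0, 0, 0], 50]]}}

```text
t: 9.4
ee_pos: [0.5813, 0.0759, 0.0678]
tool_rot: [0.0, 1.0, 0.0, 0.002]
force: [-3.7, 1.6, 13.9]
gripper_width: 0.0656
grip_force: 35.0
```

Call:
{"api": "arm_command", "payload": {"series": [[[0, 0, 0], [0, 0, -1.5], 50], [[0, 0, 0], [0, 0, 0], 50], [[0, 0, 0], [0, 0, 0], 50]]}}

```text
t: 9.7
ee_pos: [0.5816, 0.0759, 0.0675]
tool_rot: [0.0, 1.0, 0.0, 0.002]
force: [-5.5, 1.2, 19.1]
gripper_width: 0.0657
grip_force: 35.0
```

Call:
{"api": "arm_command", "payload": {"series": [[[0, 0, 0], [-1, 0.3, -1], 50], [[0, 0, 0], [0, 0, 0], 50], [[0, 0, 0], [0, 0, 0], 50]]}}

```text
t: 10.0
ee_pos: [0.5814, 0.0759, 0.0675]
tool_rot: [0.0, 1.0, 0.0, 0.004]
force: [-4.9, 0.3, 19.5]
gripper_width: 0.0653
grip_force: 35.0
```

Call:
{"api": "arm_command", "payload": {"series": [[[0, 0, 0], [-0.5, 0, -1], 50], [[0, 0, 0], [0, 0, 0], 50], [[0, 0, 0], [0, 0, 0], 50]]}}

```text
t: 10.3
ee_pos: [0.5814, 0.0759, 0.0674]
tool_rot: [0.0, 1.0, 0.0, 0.004]
force: [-5.3, 0.9, 23.2]
gripper_width: 0.0656
grip_force: 35.0
```

Run:
```python
from h import *
s=ctrl.sense();c=cams.read_camera('wrist');k=cams.read_camera('scene')
a=cv2.resize(k['image'][150:240,200:340],(700,450),interpolation=cv2.INTER_CUBIC)
cv2.imwrite('pics/s4.png',a[:,:,::-1]);cv2.imwrite('pics/w4.png',c['image'][:,:,::-1])
print(s['ee_pos'],s['tool_rot'],s['moment'])
look('scene',['back_shell','eye_stand'])
```

```text
[0.58139763 0.07589684 0.06739915] [2.25855241e-04 9.99990585e-01 9.45588440e-05 4.33253223e-03] [ 0.0578822   1.02763303 -0.02917474]
scene back_shell 0.72 [579  77  46] [271 209]
scene eye_stand 0.81 [578  73   5] [273 220]
```

View pics/s4.png

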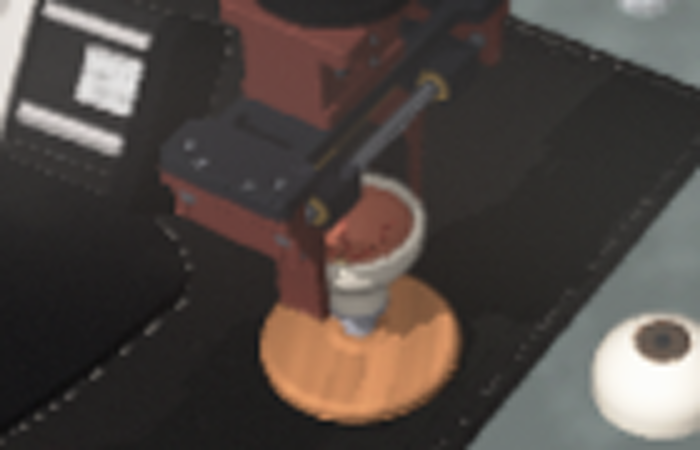

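Call:
{"api": "arm_command", "payload": {"series": [[[0, 0, 0], [0.8, 0, -1], 50], [[0, 0, 0], [0, 0, 0], 50], [[0, 0, 0], [0.5, -0.3, 3], 50], [[0, 0, 0], [0, 0, 4], 50], [[0, 0, 0], [0, 0, 0], 50], [[0, 0, 0], [0, 0, 0], 50]]}}

```text
t: 11.15
ee_pos: [0.5808, 0.0759, 0.0674]
tool_rot: [0.0, 1.0, 0.0, 0.001]
force: [2.8, 2.9, 3.6]
gripper_width: 0.0654
grip_force: 35.0
```

Call:
{"api": "arm_command", "payload": {"series": [[[0, 0, 0], [0, 0, 1], 50], [[0, 0, 0], [0, 0, 0], 50], [[0, 0, 0], [0, 0, 0], 50]]}}

```text
t: 11.45
ee_pos: [0.5807, 0.0759, 0.0675]
tool_rot: [0.0, 1.0, 0.0, 0.0]
force: [5.9, 2.9, -1.7]
gripper_width: 0.0657
grip_force: 35.0
```

Call:
{"api": "arm_command", "payload": {"series": [[[0, 0, 0], [-0.5, -0.5, 0], 87.8], [[0, 0, 0], [0, 0, 0], 87.8], [[0, 0, 0], [0, 0, 0], 87.8], [[0, 0, 0], [0, 0, 20], 87.8], [[0, 0, 0], [0, 0, 40], 87.8], [[0, 0, 0], [0, 0, 40], 87.8], [[0, 0, 0], [0, 0, 40], 87.8], [[0, 0, 0], [0, 0, 0], 87.8], [[0, 0, 0], [0, 0, 0], 87.8]]}}

```text
t: 12.35
ee_pos: [0.58, 0.0754, 0.2092]
tool_rot: [0.0, 1.0, 0.0, 0.001]
force: [0.2, 0.0, -0.1]
gripper_width: 0.0881
grip_force: 0.0
```

Run:
```python
from h import *
s=ctrl.sense();c=cams.read_camera('wrist');print(s['ee_pos'],s['force'])
cv2.imwrite('pics/w5.png',c['image'][:,:,::-1])
hsv=cv2.cvtColor(c['image'],cv2.COLOR_RGB2HSV);H,S,V=[hsv[...,i].astype(int) for i in range(3)]
for z in(.089,.0915,.094):circ('wrist',c,s,(V>150)&(S<60),z,[581,75],'rim')
k=cams.read_camera('scene')
a=cv2.resize(k['image'][150:240,200:340],(700,450),interpolation=cv2.INTER_CUBIC)
cv2.imwrite('pics/s5.png',a[:,:,::-1])
```

```text
[0.57996125 0.07536241 0.20921949] [ 0.24767287  0.00156635 -0.06754982]
rim n 199 ctr [579.1  75.6] r 33.8 rms 0.31 px [319. 192.]
rim n 199 ctr [579.7  75.6] r 33.5 rms 0.31 px [319. 192.]
rim n 199 ctr [580.3  75.6] r 33.2 rms 0.3 px [319. 192.]
```

View pics/s5.png

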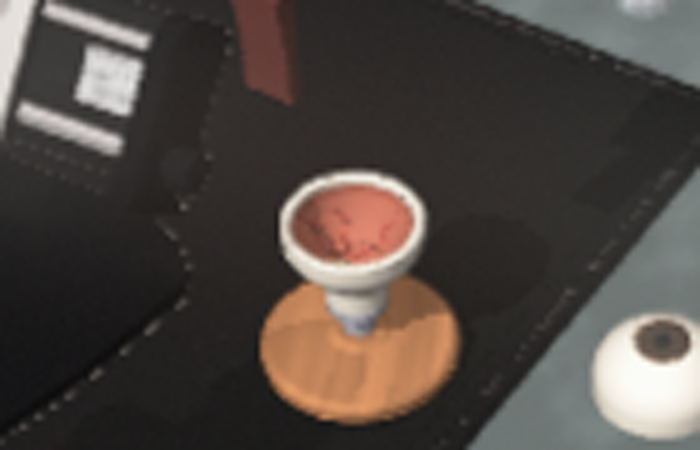

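View pics/w5.png

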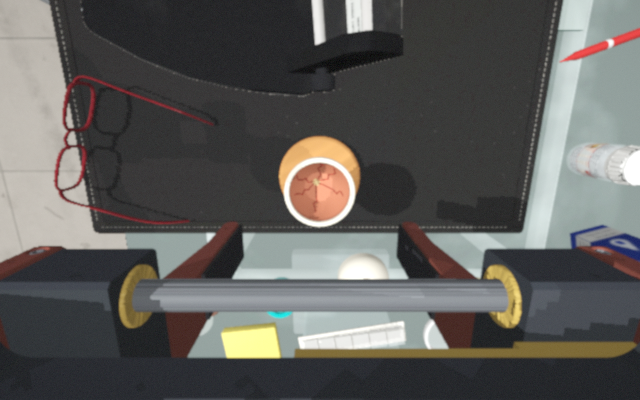

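The shell sits upright on the spigot, rim at (319,192), nothing else disturbed. Next, the vitreous.

Call:
{"api": "arm_command", "payload": {"series": [[[0, 0, 0], [-26, 24, 0], 87.8], [[0, 0, 0], [-26, 24, 0], 87.8], [[0, 0, 0], [-26, 24, 0], 80], [[0, 0, 0], [-26, 24, 0], 70], [[0, 0, 0], [-26, 23, -10], 65], [[0, 0, 0], [-27, 23, -10], 65], [[0, 0, 0], [0, 0, 0], 65], [[0, 0, 0], [0, 0, 0], 65]]}}

```text
t: 13.25
ee_pos: [0.4219, 0.2174, 0.1865]
tool_rot: [0.001, 1.0, 0.001, -0.001]
force: [0.5, -0.1, -0.2]
gripper_width: 0.0653
grip_force: 0.0
```

Run:
```python
from h import *
s,c=look('wrist',['vitreous'],'w6.png');print(s['ee_pos'])
hsv=cv2.cvtColor(c['image'],cv2.COLOR_RGB2HSV);H,S,V=[hsv[...,i].astype(int) for i in range(3)]
circ('wrist',c,s,(V<110)&(S>30),.041,[423,217],'collar')
```

```text
wrist vitreous 0.93 [428 214   1] [322 173]
wrist vitreous 0.86 [427 128   1] [397 174]
[0.42187903 0.2174292  0.18649786]
```

View pics/w6.png

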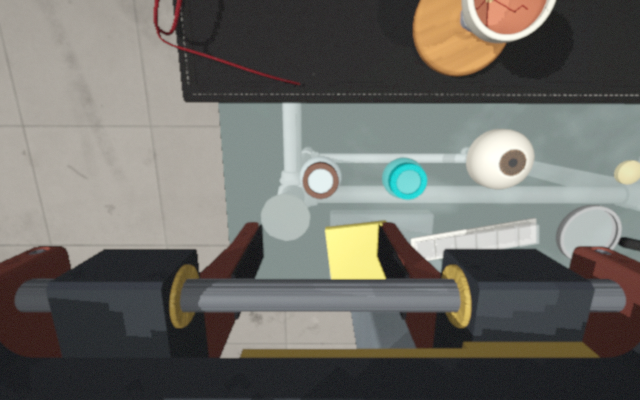

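The brown collar ring is centred at about (321,181) with the white recess in it; the turquoise one is at (405,178).

Run:
```python
from h import *
s=ctrl.sense();c=cams.read_camera('wrist')
im=c['image'];hsv=cv2.cvtColor(im,cv2.COLOR_RGB2HSV);H,S,V=[hsv[...,i].astype(int) for i in range(3)]
m=(S>60)&(((H<20)|(H>170)));m[:, :295]=0;m[:,345:]=0;m[:155]=0;m[205:]=0
circ('wrist',c,s,m,.041,[423,217],'collar');print(ray('wrist',c,s,(321,181),.041),hsv[181,300:345:2].tolist())
```

```text
collar n 98 ctr [427.5 216.5] r 17.7 rms 0.46 px [320. 181.]
[427.8914829  215.14791121  41.        ] [[87, 12, 213], [8, 29, 167], [10, 90, 147], [9, 79, 145], [90, 9, 217], [88, 14, 242], [92, 14, 243], [90, 13, 242], [90, 12, 242], [90, 13, 242], [90, 13, 242], [88, 14, 242], [90, 13, 242], [90, 13, 242], [90, 13, 242], [90, 12, 238], [13, 10, 179], [9, 90, 145], [9, 88, 142], [40, 5, 157], [87, 17, 165], [83, 23, 147], [83, 23, 147]]
```

Call:
{"api": "arm_command", "payload": {"series": [[[0, 0, 0], [5.6, -1.4, -30], 65], [[0, 0, 0], [0, 0, -40], 65], [[0, 0, 0], [0, 0, -40], 65], [[0, 0, 0], [0, 0, -30], 65], [[0, 0, 0], [0, 0, -12], 65], [[0, 0, 0], [0, 0, -5], 65], [[0, 0, 0], [0, 0, 0], 65], [[0, 0, 0], [0, 0, 0], 65]]}}

```text
t: 14.2
ee_pos: [0.4295, 0.2164, 0.0331]
tool_rot: [-0.001, 1.0, 0.0, 0.001]
force: [-0.4, 0.2, -0.1]
gripper_width: 0.0652
grip_force: 0.0
```

Call:
{"api": "arm_command", "payload": {"series": [[[0, 0, 0], [0, 0, 0], 30], [[0, 0, 0], [0, 0, 0], 30], [[0, 0, 0], [0, 0, 0], 30], [[0, 0, 0], [0, 0, 0], 30], [[0, 0, 0], [0, 0, 0], 30], [[0, 0, 0], [0, 0, 0], 30], [[0, 0, 0], [0, 0, 0], 30], [[0, 0, 0], [0, 0, 0], 30]], "newtons": 12}}

```text
t: 15.0
ee_pos: [0.4284, 0.2163, 0.0315]
tool_rot: [-0.0, 1.0, 0.0, 0.0]
force: [-0.3, 0.7, 2.7]
gripper_width: 0.0373
grip_force: 12.0
```

Call:
{"api": "arm_command", "payload": {"series": [[[0, 0, 0], [0, 0, 15], 30], [[0, 0, 0], [0, 0, 30], 30], [[0, 0, 0], [0, 0, 40], 30], [[0, 0, 0], [0, 0, 35], 30], [[0, 0, 0], [24, -22, 0], 30], [[0, 0, 0], [26, -25, 0], 30], [[0, 0, 0], [26, -24, 0], 30], [[0, 0, 0], [26, -24, 0], 30], [[0, 0, 0], [26, -24, 0], 30], [[0, 0, 0], [24, -22, 0], 30]]}}

```text
t: 16.0
ee_pos: [0.5811, 0.0737, 0.1517]
tool_rot: [0.0, 1.0, 0.0, -0.0]
force: [-0.0, 0.6, -0.3]
gripper_width: 0.0375
grip_force: 12.0
```

Call:
{"api": "arm_command", "payload": {"series": [[[0, 0, 0], [0, 0, 0], 30], [[0, 0, 0], [0, 0, 0], 30], [[0, 0, 0], [0, 0, 0], 30]]}}

```text
t: 16.3
ee_pos: [0.5797, 0.0758, 0.1515]
tool_rot: [-0.0, 1.0, 0.001, -0.0]
force: [-0.5, 0.5, 0.4]
gripper_width: 0.0375
grip_force: 12.0
```

Run:
```python
from h import *
s,c=look('wrist',['vitreous','back_shell'],'w7.png');print(s['ee_pos'])
for cam in('top','scene'):look(cam,['vitreous','back_shell'])
hsv=cv2.cvtColor(c['image'],cv2.COLOR_RGB2HSV);H,S,V=[hsv[...,i].astype(int) for i in range(3)]
print(ray('wrist',c,s,(321,181),.091))
```

```text
wrist vitreous 0.74 [579  74 122] [321 224]
wrist vitreous 0.6 [424 124   0] [279 314]
wrist back_shell 0.82 [580  75  44] [320 194]
[0.57965974 0.0758106  0.151457  ]
top vitreous 0.57 [579  78 116] [291 163]
top vitreous 0.57 [581  79   8] [294 168]
top vitreous 0.44 [424 128  -2] [277 227]
top back_shell 0.69 [ 603 -242   -1] [410 158]
top back_shell 0.66 [579  76  44] [294 167]
scene vitreous 0.69 [576  72 118] [271 186]
scene back_shell 0.78 [578  72  44] [272 209]
[602.04576843  74.62441134  91.        ]
```

View pics/w7.png

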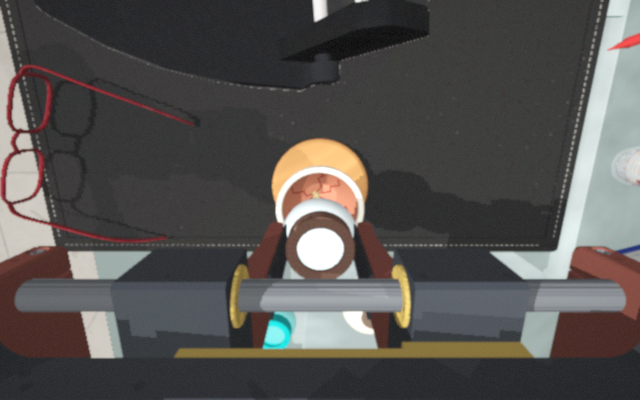

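The held vitreous (recess at (320,248)) is over the shell (rim arc top at (320,169)).

Run:
```python
from h import *
s=ctrl.sense();c=cams.read_camera('wrist');z=s['ee_pos'][2];print(s['ee_pos'])
im=c['image'];hsv=cv2.cvtColor(im,cv2.COLOR_RGB2HSV);H,S,V=[hsv[...,i].astype(int) for i in range(3)]
m=(V>200)&(S<40);n=m.copy();n[:,:295]=0;n[:,345:]=0;n[:226]=0;n[275:]=0
circ('wrist',c,s,n,z+.0095,[579,75],'recess')
arc('wrist',c,s,(V>150)&(S<60),(282,360),(155,215),.091,33,'rim')
```

```text
[0.58010931 0.07535232 0.15125372]
recess n 123 ctr [579.4  75. ] r 12.1 rms 0.23 px [320. 249.]
rim 78 [580.7  75.7] res 0.16
```

Call:
{"api": "arm_command", "payload": {"series": [[[0, 0, 0], [1.2, 0.6, -15], 30], [[0, 0, 0], [0, 0, -20], 30], [[0, 0, 0], [0, 0, -12], 30], [[0, 0, 0], [0, 0, -5], 30], [[0, 0, 0], [0, 0, 0], 30], [[0, 0, 0], [0, 0, 0], 30], [[0, 0, 0], [0, 0, 0], 30]]}}

```text
t: 17.5
ee_pos: [0.5816, 0.0757, 0.0994]
tool_rot: [-0.0, 1.0, 0.0, 0.0]
force: [-0.4, -0.4, -0.6]
gripper_width: 0.0375
grip_force: 12.0
```

Call:
{"api": "arm_command", "payload": {"series": [[[0, 0, 0], [0, 0, -1.5], 30], [[0, 0, 0], [0, 0, -1.5], 30], [[0, 0, 0], [0, 0, 0], 30], [[0, 0, 0], [0, 0, 0], 30]]}}

```text
t: 17.9
ee_pos: [0.582, 0.0757, 0.0975]
tool_rot: [-0.0, 1.0, 0.0, 0.001]
force: [-1.3, -0.4, 5.4]
gripper_width: 0.0373
grip_force: 12.0
```

Call:
{"api": "arm_command", "payload": {"series": [[[0, 0, 0], [0, 0, -1], 30], [[0, 0, 0], [0, 0, 0], 30], [[0, 0, 0], [0, 0, 0], 30]]}}

```text
t: 18.2
ee_pos: [0.5823, 0.0757, 0.0975]
tool_rot: [-0.0, 1.0, 0.0, 0.002]
force: [-1.2, -0.1, 9.5]
gripper_width: 0.0378
grip_force: 12.0
```

Call:
{"api": "arm_command", "payload": {"series": [[[0, 0, 0], [-1, 0, 2], 30], [[0, 0, 0], [0, 0, 0], 30], [[0, 0, 0], [0, 0, 0], 30]]}}

```text
t: 18.5
ee_pos: [0.5807, 0.0757, 0.0976]
tool_rot: [-0.0, 1.0, 0.0, 0.0]
force: [-0.2, -0.6, 4.4]
gripper_width: 0.0374
grip_force: 12.0
```

Call:
{"api": "arm_command", "payload": {"series": [[[0, 0, 0], [0, 0, 0], 44], [[0, 0, 0], [0, 0, 0], 60], [[0, 0, 0], [0, 0, 0], 65], [[0, 0, 0], [0, 0, 0], 65], [[0, 0, 0], [0, 0, 30], 65], [[0, 0, 0], [0, 0, 40], 65], [[0, 0, 0], [0, 0, 40], 65], [[0, 0, 0], [0, 0, 0], 65], [[0, 0, 0], [0, 0, 0], 65]]}}

```text
t: 19.4
ee_pos: [0.581, 0.0757, 0.2083]
tool_rot: [-0.0, 1.0, 0.0, 0.001]
force: [0.4, 0.1, -1.1]
gripper_width: 0.0647
grip_force: 0.0
```

Run:
```python
from h import *
s=ctrl.sense();c=cams.read_camera('wrist');k=cams.read_camera('scene');print(s['ee_pos'])
a=cv2.resize(k['image'][170:250,220:330],(550,400),interpolation=cv2.INTER_CUBIC);b=cv2.resize(c['image'][120:260,240:400],(457,400),interpolation=cv2.INTER_CUBIC)[:,:250] if 0 else cv2.resize(c['image'][130:250,270:370],(250,300),interpolation=cv2.INTER_CUBIC)
b=np.vstack([b,np.zeros((100,250,3),np.uint8)])
cv2.imwrite('pics/c8.png',np.hstack([a,b])[:,:,::-1])
hsv=cv2.cvtColor(c['image'],cv2.COLOR_RGB2HSV);H,S,V=[hsv[...,i].astype(int) for i in range(3)]
for z in(.102,.104,.107): circ('wrist',c,s,(V>200)&(S<40),z,[580,75],'recess/rim')
circ('wrist',c,s,(V>150)&(S<60),.0915,[580,75],'rim')
for cam in('top','scene'):look(cam,['vitreous','back_shell','lens_seat'],pm=.4)
```

```text
[0.58098654 0.07574428 0.20834325]
recess/rim n 196 ctr [582.5  75.4] r 31.8 rms 0.25 px [320. 193.]
recess/rim n 196 ctr [583.   75.4] r 31.6 rms 0.25 px [320. 193.]
recess/rim n 196 ctr [583.7  75.4] r 31.2 rms 0.24 px [320. 193.]
rim n 198 ctr [579.8  75.5] r 33.5 rms 0.31 px [320. 193.]
top vitreous 0.46 [577  78  64] [293 167]
top back_shell 0.53 [585  73  47] [295 165]
top lens_seat 0.55 [575  79 105] [291 165]
top lens_seat 0.52 [581  74   6] [296 169]
scene vitreous 0.69 [431 122   5] [315 258]
scene vitreous 0.51 [578  76  63] [271 204]
scene back_shell 0.57 [582  77  46] [270 209]
scene lens_seat 0.69 [424 123  43] [317 249]
scene lens_seat 0.6 [577  75 103] [270 192]
```

View pics/c8.png

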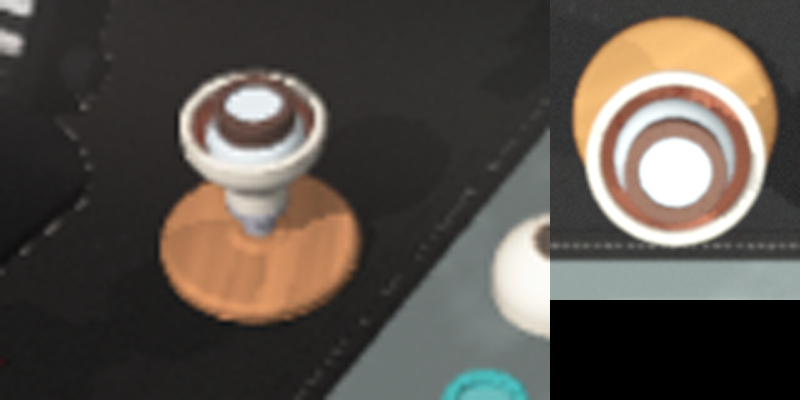

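The vitreous stands upright and concentric in the shell (recess at wrist pixel ~(320,199)). Now the lens; I also measure the front shell from above on the way.

Run:
```python
from h import *
s=ctrl.sense();c=cams.read_camera('wrist')
hsv=cv2.cvtColor(c['image'],cv2.COLOR_RGB2HSV);H,S,V=[hsv[...,i].astype(int) for i in range(3)]
n=(V>215)&(S<40);n[:,:302]=0;n[:,338:]=0;n[:183]=0;n[215:]=0
circ('wrist',c,s,n,.107,[580,75],'recess')
```

```text
recess n 77 ctr [579.4  75.5] r 12.1 rms 0.24 px [320. 198.]
```

Call:
{"api": "arm_command", "payload": {"series": [[[0, 0, 0], [-18, -24, 0], 65], [[0, 0, 0], [-19, -25, 0], 60], [[0, 0, 0], [-19, -26, 0], 50], [[0, 0, 0], [-19, -26, 0], 45], [[0, 0, 0], [-19, -26, 0], 45], [[0, 0, 0], [-19, -26, -10], 45], [[0, 0, 0], [-19, -26, -15], 45], [[0, 0, 0], [-20, -26, -20], 45], [[0, 0, 0], [0, 0, 0], 45], [[0, 0, 0], [0, 0, 0], 45]]}}

```text
t: 20.95
ee_pos: [0.4282, -0.1295, 0.1621]
tool_rot: [-0.0, 1.0, -0.001, 0.0]
force: [-0.1, -0.2, 0.7]
gripper_width: 0.0447
grip_force: 0.0
```

Run:
```python
from h import *
s,c=look('wrist',['eye_lens','front_shell'],'w9.png');print(s['ee_pos'])
hsv=cv2.cvtColor(c['image'],cv2.COLOR_RGB2HSV);H,S,V=[hsv[...,i].astype(int) for i in range(3)]
circ('wrist',c,s,(S>50)&(H>15)&(H<40)&(V>120),.008,[428,-130],'lens')
```

```text
wrist eye_lens 0.82 [ 430 -133   -3] [323 181]
wrist front_shell 0.84 [448  18   1] [181 164]
[ 0.42819473 -0.1294637   0.16212311]
lens n 90 ctr [ 430.3 -132.9] r 11.0 rms 2.96 px [322. 181.]
```

View pics/w9.png

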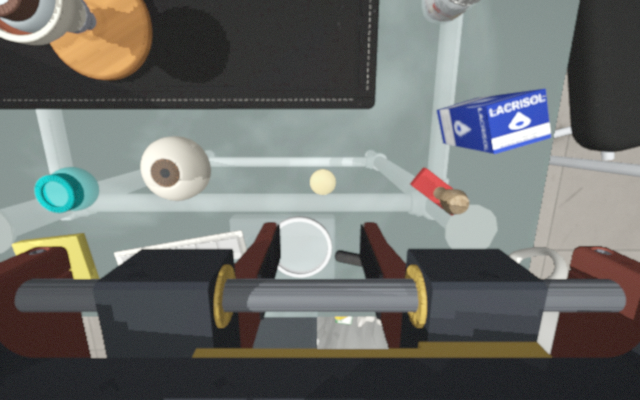

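The lens is the pale disc at (323,182); the magnifier lies well below it at (300,247).

Run:
```python
from h import *
s=ctrl.sense();c=cams.read_camera('wrist')
hsv=cv2.cvtColor(c['image'],cv2.COLOR_RGB2HSV)
print(hsv[181,300:346:3].tolist())
S=hsv[...,1].astype(int);V=hsv[...,2].astype(int)
n=(S>25)&(hsv[...,0]>12)&(hsv[...,0]<50);n[:,:300]=0;n[:,348:]=0;n[:160]=0;n[205:]=0
circ('wrist',c,s,n,.009,[430,-132],'lens');print(s['ee_pos'])
```

```text
[[84, 25, 155], [81, 26, 157], [81, 23, 157], [74, 18, 160], [26, 51, 245], [28, 47, 248], [28, 48, 248], [27, 49, 248], [26, 50, 248], [25, 53, 247], [25, 52, 244], [24, 52, 234], [35, 27, 186], [81, 22, 161], [82, 23, 163], [81, 22, 162]]
lens n 72 ctr [ 431.  -132.4] r 13.6 rms 0.31 px [323. 183.]
[ 0.42933308 -0.12874044  0.16316865]
```

Call:
{"api": "arm_command", "payload": {"series": [[[0, 0, 0], [1.7, -3.7, -30], 45], [[0, 0, 0], [0, 0, -40], 45], [[0, 0, 0], [0, 0, -40], 45], [[0, 0, 0], [0, 0, -28], 45], [[0, 0, 0], [0, 0, -12], 45], [[0, 0, 0], [0, 0, -5], 45], [[0, 0, 0], [0, 0, 0], 45], [[0, 0, 0], [0, 0, 0], 45], [[0, 0, 0], [0, 0, 0], 45]]}}

```text
t: 22.05
ee_pos: [0.4313, -0.1334, 0.0089]
tool_rot: [0.001, 1.0, 0.0, 0.001]
force: [-0.6, -0.3, -0.2]
gripper_width: 0.045
grip_force: 0.0
```

Call:
{"api": "arm_command", "payload": {"series": [[[0, 0, 0], [0, 0, -3], 45], [[0, 0, 0], [0, 0, 0], 45], [[0, 0, 0], [0, 0, 0], 45], [[0, 0, 0], [0, 0, 0], 45]]}}

```text
t: 22.45
ee_pos: [0.4301, -0.133, 0.0042]
tool_rot: [0.0, 1.0, 0.0, 0.0]
force: [0.4, -0.4, -0.2]
gripper_width: 0.0452
grip_force: 0.0
```

Run:
```python
from h import *
z=[]
for i in range(6):
    s=ctrl.sense();z.append(s['ee_pos']);cams.read_camera('top')
print(np.round(np.array(z)*1000,1),s['force'])
```

```text
[[ 430.1 -133.     4.2]
 [ 430.2 -133.     4.2]
 [ 430.1 -133.     4.2]
 [ 430.1 -133.     4.1]
 [ 430.1 -133.     4.1]
 [ 430.1 -133.     4.1]] [-0.70179573  0.79877804 -0.82678998]
```

Call:
{"api": "arm_command", "payload": {"series": [[[0, 0, 0], [0, 0, 0.3], 20], [[0, 0, 0], [0, 0, 0], 20], [[0, 0, 0], [0, 0, 0], 20], [[0, 0, 0], [0, 0, 0], 20], [[0, 0, 0], [0, 0, 0], 20], [[0, 0, 0], [0, 0, 0], 20], [[0, 0, 0], [0, 0, 0], 20]], "newtons": 8}}

```text
t: 23.45
ee_pos: [0.4302, -0.133, 0.0045]
tool_rot: [0.0, 1.0, 0.0, 0.0]
force: [-0.4, -0.3, 0.6]
gripper_width: 0.0261
grip_force: 8.0
```

Call:
{"api": "arm_command", "payload": {"series": [[[0, 0, 0], [0, 0, 10], 20], [[0, 0, 0], [0, 0, 30], 20], [[0, 0, 0], [0, 0, 40], 20], [[0, 0, 0], [0, 0, 40], 20], [[0, 0, 0], [0, 0, 30], 20], [[0, 0, 0], [0, 0, 0], 20]]}}

```text
t: 24.05
ee_pos: [0.4322, -0.1338, 0.1607]
tool_rot: [0.002, 1.0, 0.0, 0.004]
force: [0.1, 0.5, 0.2]
gripper_width: 0.0265
grip_force: 8.0
```

Call:
{"api": "arm_command", "payload": {"series": [[[0, 0, 0], [15, 20, 0], 20], [[0, 0, 0], [19, 27, 0], 20], [[0, 0, 0], [20, 28, 0], 20], [[0, 0, 0], [20, 28, 0], 20], [[0, 0, 0], [20, 28, 0], 20], [[0, 0, 0], [20, 28, 0], 20], [[0, 0, 0], [20, 28, 0], 20], [[0, 0, 0], [15.5, 21.5, 0], 20], [[0, 0, 0], [0, 0, 0], 20], [[0, 0, 0], [0, 0, 0], 20]]}}

```text
t: 25.05
ee_pos: [0.5791, 0.0756, 0.1533]
tool_rot: [0.0, 1.0, 0.001, -0.001]
force: [-0.4, -0.1, 0.0]
gripper_width: 0.0267
grip_force: 8.0
```

Call:
{"api": "arm_command", "payload": {"series": [[[0, 0, 0], [0, 0, -10], 20], [[0, 0, 0], [0, 0, -10], 20], [[0, 0, 0], [0, 0, -5], 20], [[0, 0, 0], [0, 0, 0], 20], [[0, 0, 0], [0, 0, 0], 20], [[0, 0, 0], [0, 0, 0], 20]]}}

```text
t: 25.65
ee_pos: [0.5798, 0.0754, 0.13]
tool_rot: [-0.0, 1.0, 0.0, 0.0]
force: [-0.4, -1.3, -0.2]
gripper_width: 0.0263
grip_force: 8.0
```

Run:
```python
from h import *
s,c=look('wrist',['eye_lens','lens_seat'],'w10.png');print(s['ee_pos'],s['gripper_width'],s['grip_force'])
for k in('scene','top'):look(k,['eye_lens','lens_seat'])
```

```text
wrist eye_lens 0.92 [578  72 123] [325 238]
wrist lens_seat 0.81 [584  75  99] [319 218]
wrist lens_seat 0.77 [421 125  41] [269 357]
[0.57984336 0.07538172 0.129971  ] 0.026332692846703785 7.999936802025331
scene eye_lens 0.51 [574  78 125] [271 186]
scene lens_seat 0.85 [424 125  43] [317 250]
scene lens_seat 0.76 [576  80 103] [270 193]
top lens_seat 0.53 [576  77 104] [292 164]
top lens_seat 0.37 [421 127  39] [276 227]
```

View pics/w10.png

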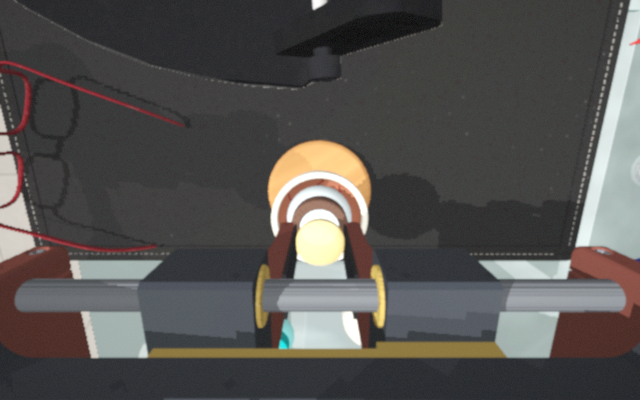

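The lens (320,242) is held level just in front of the recess (white arc top at (320,209)). Fit both.

Run:
```python
from h import *
s=ctrl.sense();c=cams.read_camera('wrist');z=s['ee_pos'][2]
hsv=cv2.cvtColor(c['image'],cv2.COLOR_RGB2HSV);H,S,V=[hsv[...,i].astype(int) for i in range(3)]
n=(S>25)&(H>12)&(H<50)&(V>170);n[:,:292]=0;n[:,352:]=0;n[:214]=0;n[275:]=0
circ('wrist',c,s,n,z+.005,[580,75],'lens')
print([ (r,V[r,320],S[r,320]) for r in range(165,225,3)])
arc('wrist',c,s,(V>190)&(S<40),(306,335),(203,225),.107,12.3,'recess')
arc('wrist',c,s,(V<150)&(S>40),(300,342),(193,215),.107,19,'collar')
arc('wrist',c,s,(V>150)&(S<60),(282,360),(160,215),.094,33,'rim')
```

```text
lens n 144 ctr [580.8  75.3] r 13.6 rms 0.31 px [319. 242.]
[(165, np.int64(255), np.int64(114)), (168, np.int64(255), np.int64(112)), (171, np.int64(225), np.int64(25)), (174, np.int64(255), np.int64(0)), (177, np.int64(255), np.int64(17)), (180, np.int64(151), np.int64(133)), (183, np.int64(146), np.int64(140)), (186, np.int64(188), np.int64(8)), (189, np.int64(236), np.int64(13)), (192, np.int64(255), np.int64(7)), (195, np.int64(208), np.int64(5)), (198, np.int64(101), np.int64(91)), (201, np.int64(158), np.int64(84)), (204, np.int64(168), np.int64(83)), (207, np.int64(166), np.int64(84)), (210, np.int64(255), np.int64(0)), (213, np.int64(255), np.int64(0)), (216, np.int64(255), np.int64(0)), (219, np.int64(218), np.int64(58)), (222, np.int64(255), np.int64(45))]
recess 29 [579.9  75.5] res 0.12
collar 42 [580.8  75.8] res 0.18
rim 78 [581.2  75.7] res 0.12
```

Call:
{"api": "arm_command", "payload": {"series": [[[0, 0, 0], [-0.4, 0.2, -10], 20], [[0, 0, 0], [0, 0, -5], 20], [[0, 0, 0], [0, 0, -2], 20], [[0, 0, 0], [0, 0, 0], 20], [[0, 0, 0], [0, 0, 0], 20], [[0, 0, 0], [0, 0, 0], 20]]}}

```text
t: 26.75
ee_pos: [0.5794, 0.0758, 0.1128]
tool_rot: [-0.0, 1.0, 0.0, 0.0]
force: [-0.6, -0.8, -0.1]
gripper_width: 0.0264
grip_force: 8.0
```

Call:
{"api": "arm_command", "payload": {"series": [[[0, 0, 0], [0, 0, -2], 20], [[0, 0, 0], [0, 0, 0], 20], [[0, 0, 0], [0, 0, 0], 20], [[0, 0, 0], [0, 0, 0], 20]]}}

```text
t: 27.15
ee_pos: [0.5793, 0.0757, 0.1105]
tool_rot: [-0.0, 1.0, 0.0, 0.0]
force: [0.1, 0.8, -0.6]
gripper_width: 0.026
grip_force: 8.0
```

Call:
{"api": "arm_command", "payload": {"series": [[[0, 0, 0], [0, 0, -1.5], 20], [[0, 0, 0], [0, 0, 0], 20], [[0, 0, 0], [0, 0, 0], 20], [[0, 0, 0], [0, 0, 0], 20]]}}

```text
t: 27.55
ee_pos: [0.5792, 0.0757, 0.1089]
tool_rot: [0.0, 1.0, 0.0, -0.0]
force: [-0.3, 0.2, -0.5]
gripper_width: 0.0262
grip_force: 8.0
```

Call:
{"api": "arm_command", "payload": {"series": [[[0, 0, 0], [0, 0, -0.7], 20], [[0, 0, 0], [0, 0, 0], 20], [[0, 0, 0], [0, 0, 0], 20], [[0, 0, 0], [0, 0, 0], 20]]}}

```text
t: 27.95
ee_pos: [0.5794, 0.0757, 0.1087]
tool_rot: [-0.0, 1.0, 0.0, 0.0]
force: [-1.1, -0.5, 2.9]
gripper_width: 0.0261
grip_force: 8.0
```

Call:
{"api": "arm_command", "payload": {"series": [[[0, 0, 0], [0, 0, -0.7], 20], [[0, 0, 0], [0, 0, 0], 20], [[0, 0, 0], [0, 0, 0], 20], [[0, 0, 0], [0, 0, 0], 20]]}}

```text
t: 28.35
ee_pos: [0.5797, 0.0758, 0.1086]
tool_rot: [-0.0, 1.0, 0.0, 0.001]
force: [-0.8, 0.4, 5.7]
gripper_width: 0.0256
grip_force: 8.0
```

Call:
{"api": "arm_command", "payload": {"series": [[[0, 0, 0], [-0.2, 0, 1.2], 20], [[0, 0, 0], [0, 0, 0], 20], [[0, 0, 0], [0, 0, 0], 28], [[0, 0, 0], [0, 0, 0], 34], [[0, 0, 0], [0, 0, 0], 45], [[0, 0, 0], [0, 0, 0], 45], [[0, 0, 0], [0, 0, 30], 55], [[0, 0, 0], [0, 0, 40], 70], [[0, 0, 0], [0, 0, 40], 80], [[0, 0, 0], [0, 0, 0], 87.8]]}}

```text
t: 29.35
ee_pos: [0.5811, 0.0758, 0.2263]
tool_rot: [-0.0, 1.0, 0.0, 0.006]
force: [-0.0, 0.1, -0.1]
gripper_width: 0.0733
grip_force: 0.0
```

Call:
{"api": "arm_command", "payload": {"series": [[[0, 0, 0], [0, 0, 0], 87.8], [[0, 0, 0], [0, 0, 0], 87.8], [[0, 0, 0], [0, 0, 0], 87.8]]}}

```text
t: 29.65
ee_pos: [0.5784, 0.0757, 0.2166]
tool_rot: [0.0, 1.0, 0.0, -0.002]
force: [-0.5, -0.6, 0.4]
gripper_width: 0.0874
grip_force: 0.0
```

Run:
```python
from h import *
s=ctrl.sense();c=cams.read_camera('wrist');k=cams.read_camera('scene');print(s['ee_pos'])
a=cv2.resize(k['image'][165:245,220:330],(550,400),interpolation=cv2.INTER_CUBIC);b=cv2.resize(c['image'][130:250,270:370],(250,300),interpolation=cv2.INTER_CUBIC)
b=np.vstack([b,np.zeros((100,250,3),np.uint8)])
cv2.imwrite('pics/c11.png',np.hstack([a,b])[:,:,::-1])
hsv=cv2.cvtColor(c['image'],cv2.COLOR_RGB2HSV);H,S,V=[hsv[...,i].astype(int) for i in range(3)]
n=(S>25)&(H>15)&(H<50)&(V>170);n[:,:298]=0;n[:,343:]=0;n[:176]=0;n[222:]=0
circ('wrist',c,s,n,.112,[580,75],'lens')
circ('wrist',c,s,(V>150)&(S<60),.094,[580,75],'rim')
```

```text
[0.57838276 0.07566941 0.21656724]
lens n 86 ctr [579.3  75.6] r 14.0 rms 0.23 px [320. 194.]
rim n 194 ctr [580.4  75.5] r 33.1 rms 0.3 px [320. 188.]
```

View pics/c11.png

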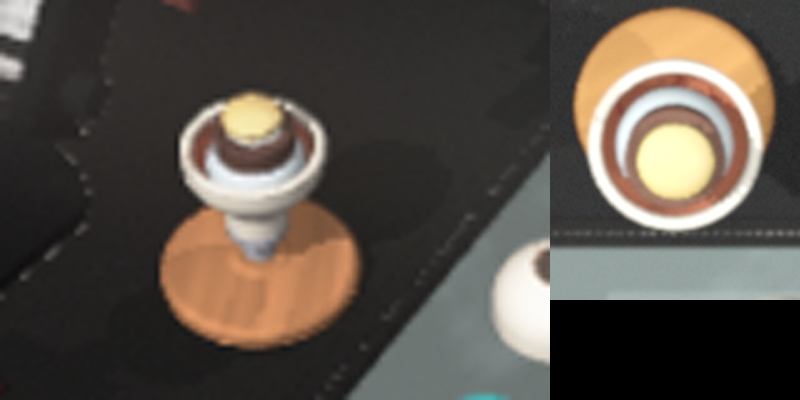

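The lens sits level and central in the recess. Now the front shell.

Call:
{"api": "arm_command", "payload": {"series": [[[0, 0, 0], [-25, -11, 0], 87.8], [[0, 0, 0], [-27, -12, 0], 87.8], [[0, 0, 0], [-27, -12, 0], 87.8], [[0, 0, 0], [-27, -12, 0], 87.8], [[0, 0, 0], [-26, -11, -20], 87.8], [[0, 0, 0], [0, 0, -10], 87.8], [[0, 0, 0], [0, 0, 0], 87.8], [[0, 0, 0], [0, 0, 0], 87.8], [[0, 0, 0], [0, 0, 0], 87.8], [[0, 0, 0], [0, 0, 0], 87.8]]}}

```text
t: 30.75
ee_pos: [0.4478, 0.018, 0.1893]
tool_rot: [-0.0, 1.0, 0.001, 0.0]
force: [-0.2, 0.6, 0.0]
gripper_width: 0.0875
grip_force: 0.0
```

Run:
```python
from h import *
s,c=look('wrist',['front_shell'],'w12.png');print(s['ee_pos'])
hsv=cv2.cvtColor(c['image'],cv2.COLOR_RGB2HSV);H,S,V=[hsv[...,i].astype(int) for i in range(3)]
for z in (.016,.02):circ('wrist',c,s,((V>185)&(H<70))|((S<12)&(V>190)),z,[446,17],'shell')
```

```text
wrist front_shell 0.67 [448  18   1] [319 178]
wrist front_shell 0.25 [581  78  67] [249  39]
[0.44781073 0.01798919 0.18929392]
shell n 292 ctr [454.5  16.8] r 41.0 rms 10.81 px [320. 176.]
shell n 292 ctr [455.2  16.8] r 40.6 rms 10.68 px [320. 176.]
```

View pics/w12.png

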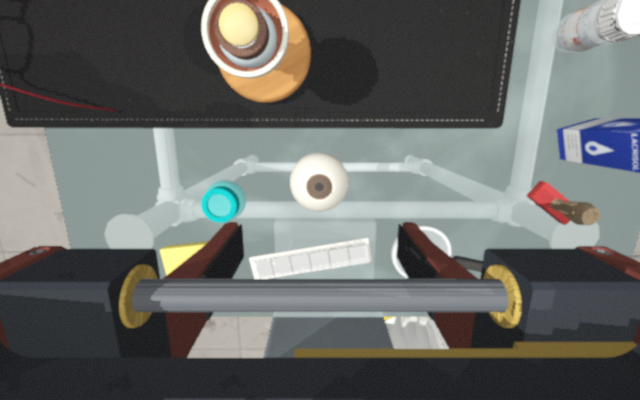

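The front shell's outline is centred at (319,182), iris at (319,187), clear of neighbours.

Run:
```python
from h import *
s=ctrl.sense();c=cams.read_camera('wrist')
print(ray('wrist',c,s,(319.5,182),.016),ray('wrist',c,s,(319.3,186.5),.043),ray('wrist',c,s,(319.5,153),.014),ray('wrist',c,s,(319.5,211),.025),s['ee_pos'])
```

```text
[446.09302577  17.85476968  16.        ] [446.90175088  18.04594796  43.        ] [478.23768447  17.86316122  14.        ] [414.90404059  17.84249673  25.        ] [0.44759668 0.01788858 0.18911754]
```

Call:
{"api": "arm_command", "payload": {"series": [[[0, 0, 0], [-1.2, 0, -30], 87.8], [[0, 0, 0], [0, 0, -45], 87.8], [[0, 0, 0], [0, 0, -45], 87.8], [[0, 0, 0], [0, 0, -35], 87.8], [[0, 0, 0], [0, 0, -18], 87.8], [[0, 0, 0], [0, 0, -7], 87.8], [[0, 0, 0], [0, 0, 0], 87.8], [[0, 0, 0], [0, 0, 0], 87.8], [[0, 0, 0], [0, 0, 0], 87.8], [[0, 0, 0], [0, 0, 0], 87.8]]}}

```text
t: 31.9
ee_pos: [0.4468, 0.0177, 0.0101]
tool_rot: [0.0, 1.0, 0.0, 0.001]
force: [0.9, -0.3, 0.9]
gripper_width: 0.0875
grip_force: 0.0
```

Call:
{"api": "arm_command", "payload": {"series": [[[0, 0, 0], [0, 0, 0], 87.8], [[0, 0, 0], [0, 0, 0], 87.8], [[0, 0, 0], [0, 0, 0], 87.8]]}}

```text
t: 32.2
ee_pos: [0.4459, 0.0177, 0.0089]
tool_rot: [0.0, 1.0, 0.0, 0.0]
force: [0.4, -0.6, -0.5]
gripper_width: 0.088
grip_force: 0.0
```

Call:
{"api": "arm_command", "payload": {"series": [[[0, 0, 0], [0.3, 0, -3.5], 87.8], [[0, 0, 0], [0, 0, 0], 87.8], [[0, 0, 0], [0, 0, 0], 87.8], [[0, 0, 0], [0, 0, 0], 87.8]]}}

```text
t: 32.6
ee_pos: [0.4461, 0.0177, 0.0052]
tool_rot: [-0.0, 1.0, 0.0, -0.0]
force: [-1.3, 0.7, -0.5]
gripper_width: 0.0877
grip_force: 0.0
```

Call:
{"api": "arm_command", "payload": {"series": [[[0, 0, 0], [0, 0, 0], 55], [[0, 0, 0], [0, 0, 0], 55], [[0, 0, 0], [0, 0, 0], 55], [[0, 0, 0], [0, 0, 0], 55], [[0, 0, 0], [0, 0, 0], 55], [[0, 0, 0], [0, 0, 0], 55], [[0, 0, 0], [0, 0, 0], 55]], "newtons": 20}}

```text
t: 33.3
ee_pos: [0.4462, 0.0177, 0.0053]
tool_rot: [-0.0, 1.0, 0.0, 0.0]
force: [-0.2, 0.0, -0.3]
gripper_width: 0.0662
grip_force: 20.0
```

Call:
{"api": "arm_command", "payload": {"series": [[[0, 0, 0], [0, 0, 15], 55], [[0, 0, 0], [0, 0, 30], 55], [[0, 0, 0], [0, 0, 40], 55], [[0, 0, 0], [0, 0, 40], 55], [[0, 0, 0], [0, 0, 25], 55], [[0, 0, 0], [0, 0, 0], 55], [[0, 0, 0], [0, 0, 0], 55]]}}

```text
t: 34.0
ee_pos: [0.4463, 0.0177, 0.1556]
tool_rot: [0.0, 1.0, 0.0, 0.001]
force: [-0.1, -0.1, -1.2]
gripper_width: 0.066
grip_force: 20.0
```

Call:
{"api": "arm_command", "payload": {"series": [[[0, 0, 0], [20, 9, 0], 55], [[0, 0, 0], [27, 12, 0], 55], [[0, 0, 0], [27, 12, 0], 55], [[0, 0, 0], [27, 12, 0], 55], [[0, 0, 0], [22, 8, 0], 55], [[0, 0, 0], [11.3, 4.9, -6], 55], [[0, 0, 0], [0, 0, -8], 55], [[0, 0, 0], [0, 0, 0], 55], [[0, 0, 0], [0, 0, 0], 55], [[0, 0, 0], [0, 0, 0], 55]]}}

```text
t: 35.0
ee_pos: [0.5799, 0.0753, 0.1415]
tool_rot: [0.0, 1.0, 0.0, 0.0]
force: [-0.5, 0.4, -0.9]
gripper_width: 0.0663
grip_force: 20.0
```

Run:
```python
from h import *
s,c=look('wrist',['front_shell','back_shell'],'w13.png');print(s['ee_pos'])
for k in('scene','top'):look(k,['front_shell','back_shell'])
```

```text
wrist front_shell 0.59 [585  76 136] [318 229]
[0.57993195 0.0753011  0.14147403]
scene front_shell 0.67 [579  74 136] [269 180]
scene back_shell 0.49 [580  78  43] [270 210]
top front_shell 0.64 [577  79 134] [290 162]
top back_shell 0.58 [580  77  45] [294 167]
```

View pics/w13.png

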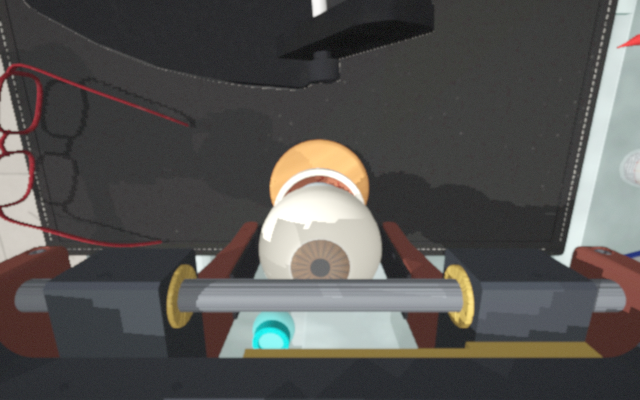

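Iris centre is at (320,267), dome top edge at (320,184), rim arc behind at (320,171).

Run:
```python
from h import *
s=ctrl.sense();c=cams.read_camera('wrist');z=s['ee_pos'][2]
hsv=cv2.cvtColor(c['image'],cv2.COLOR_RGB2HSV);H,S,V=[hsv[...,i].astype(int) for i in range(3)]
print(s['ee_pos'],ray('wrist',c,s,(320,267.5),z+.036))
print([(r,V[r,320],S[r,320]) for r in range(164,200,2)])
arc('wrist',c,s,(V>150)&(S<60),(285,358),(155,200),.094,33,'rim')
arc('wrist',c,s,(S<45)&(V>120),(297,345),(182,205),z+.008,33,'dome')
```

```text
[0.58044805 0.07560038 0.1413754 ] [582.51092125  75.21971006 177.37540302]
[(164, np.int64(255), np.int64(113)), (166, np.int64(255), np.int64(117)), (168, np.int64(245), np.int64(96)), (170, np.int64(245), np.int64(17)), (172, np.int64(255), np.int64(0)), (174, np.int64(255), np.int64(0)), (176, np.int64(201), np.int64(48)), (178, np.int64(168), np.int64(135)), (180, np.int64(140), np.int64(153)), (182, np.int64(151), np.int64(83)), (184, np.int64(185), np.int64(3)), (186, np.int64(192), np.int64(17)), (188, np.int64(194), np.int64(18)), (190, np.int64(209), np.int64(20)), (192, np.int64(223), np.int64(16)), (194, np.int64(232), np.int64(16)), (196, np.int64(240), np.int64(16)), (198, np.int64(246), np.int64(16))]
rim 73 [581.3  75.6] res 0.14
dome 48 [582.4  75.7] res 0.57
```

Call:
{"api": "arm_command", "payload": {"series": [[[0, 0, 0], [-1, 0, -12], 55], [[0, 0, 0], [0, 0, -15], 55], [[0, 0, 0], [0, 0, -9], 55], [[0, 0, 0], [0, 0, -4], 55], [[0, 0, 0], [0, 0, 0], 55], [[0, 0, 0], [0, 0, 0], 55], [[0, 0, 0], [0, 0, 0], 55]]}}

```text
t: 36.2
ee_pos: [0.5798, 0.0757, 0.102]
tool_rot: [-0.0, 1.0, 0.0, 0.001]
force: [0.5, -0.0, -0.8]
gripper_width: 0.0664
grip_force: 20.0
```

Call:
{"api": "arm_command", "payload": {"series": [[[0, 0, 0], [0, 0, -1.5], 55], [[0, 0, 0], [0, 0, -1.5], 55], [[0, 0, 0], [0, 0, 0], 55], [[0, 0, 0], [0, 0, 0], 55]]}}

```text
t: 36.6
ee_pos: [0.5794, 0.0756, 0.0982]
tool_rot: [0.0, 1.0, 0.0, -0.0]
force: [-0.1, 0.4, -0.5]
gripper_width: 0.0664
grip_force: 20.0
```

Call:
{"api": "arm_command", "payload": {"series": [[[0, 0, 0], [0, 0, -1.5], 55], [[0, 0, 0], [0, 0, 0], 55], [[0, 0, 0], [0, 0, 0], 55], [[0, 0, 0], [0, 0, 0], 55]]}}

```text
t: 37.0
ee_pos: [0.5795, 0.0756, 0.0968]
tool_rot: [0.0, 1.0, 0.0, 0.0]
force: [-0.3, -1.7, -0.9]
gripper_width: 0.0662
grip_force: 20.0
```

Lip is entering freely (below 99). Continue down to about 95.3.

Call:
{"api": "arm_command", "payload": {"series": [[[0, 0, 0], [0, 0, -1], 55], [[0, 0, 0], [0, 0, 0], 55], [[0, 0, 0], [0, 0, 0], 55], [[0, 0, 0], [0, 0, 0], 55]]}}

```text
t: 37.4
ee_pos: [0.5795, 0.0756, 0.0958]
tool_rot: [0.0, 1.0, 0.0, 0.0]
force: [0.0, -0.8, -0.3]
gripper_width: 0.0664
grip_force: 20.0
```

Call:
{"api": "arm_command", "payload": {"series": [[[0, 0, 0], [0, 0, -1], 55], [[0, 0, 0], [0, 0, 0], 55], [[0, 0, 0], [0, 0, 0], 55], [[0, 0, 0], [0, 0, 0], 55]]}}

```text
t: 37.8
ee_pos: [0.5797, 0.0758, 0.0955]
tool_rot: [-0.0, 1.0, 0.0, 0.001]
force: [-0.4, 0.9, 5.3]
gripper_width: 0.0662
grip_force: 20.0
```

Call:
{"api": "arm_command", "payload": {"series": [[[0, 0, 0], [0, 0, -1], 55], [[0, 0, 0], [0, 0, 0], 55], [[0, 0, 0], [0, 0, 0], 55], [[0, 0, 0], [0, 0, 0], 55]]}}

```text
t: 38.2
ee_pos: [0.58, 0.0758, 0.0955]
tool_rot: [-0.0, 1.0, 0.0, 0.001]
force: [-2.8, 0.6, 8.2]
gripper_width: 0.0662
grip_force: 20.0
```

Call:
{"api": "arm_command", "payload": {"series": [[[0, 0, 0], [-0.3, 0, -2], 55], [[0, 0, 0], [-0.3, 0, -1], 55], [[0, 0, 0], [0, 0, 0], 55], [[0, 0, 0], [0, 0, 0], 55], [[0, 0, 0], [0, 0, 0], 55]]}}

```text
t: 38.7
ee_pos: [0.5803, 0.0759, 0.0953]
tool_rot: [-0.0, 1.0, 0.0, 0.003]
force: [-4.3, 1.6, 17.9]
gripper_width: 0.0663
grip_force: 20.0
```

Call:
{"api": "arm_command", "payload": {"series": [[[0, 0, 0], [0.6, 0, 3], 55], [[0, 0, 0], [0, 0, 2], 55], [[0, 0, 0], [0, 0, 0], 55], [[0, 0, 0], [0, 0, 0], 55], [[0, 0, 0], [0, 0, 0], 70], [[0, 0, 0], [0, 0, 0], 87.8], [[0, 0, 0], [0, 0, 0], 87.8], [[0, 0, 0], [0, 0, 0], 87.8], [[0, 0, 0], [0, 0, 0], 87.8]]}}

```text
t: 39.6
ee_pos: [0.5793, 0.0756, 0.0955]
tool_rot: [0.0, 1.0, 0.0, -0.0]
force: [0.6, 0.4, 0.0]
gripper_width: 0.0879
grip_force: 0.0
```

Call:
{"api": "arm_command", "payload": {"series": [[[0, 0, 0], [0, 0, 20], 87.8], [[0, 0, 0], [0, 0, 40], 87.8], [[0, 0, 0], [0, 0, 40], 87.8], [[0, 0, 0], [-20, 0, 0], 87.8], [[0, 0, 0], [-40, 0, 0], 87.8], [[0, 0, 0], [-40, 0, 0], 87.8], [[0, 0, 0], [0, 0, 0], 87.8], [[0, 0, 0], [0, 0, 0], 87.8], [[0, 0, 0], [0, 0, 0], 87.8]]}}

```text
t: 40.5
ee_pos: [0.4803, 0.0756, 0.196]
tool_rot: [-0.0, 1.0, 0.0, 0.0]
force: [-0.5, -0.7, -0.3]
gripper_width: 0.0878
grip_force: 0.0
```

Run:
```python
from h import *
s,c=look('wrist',['front_shell','back_shell']);k=cams.read_camera('scene');print(s['ee_pos'])
for q in('scene','top'):look(q,['front_shell','back_shell','saline','carton','stamp'],pm=.4)
a=cv2.resize(k['image'][160:240,220:330],(550,400),interpolation=cv2.INTER_CUBIC);b=cv2.resize(c['image'][0:160,270:370],(250,400),interpolation=cv2.INTER_CUBIC)
cv2.imwrite('pics/c14.png',np.hstack([a,b])[:,:,::-1])
```

```text
wrist front_shell 0.98 [581  76  91] [319  77]
[0.48026023 0.07560404 0.19599382]
scene front_shell 0.86 [580  73  89] [270 195]
scene back_shell 0.63 [579  75  48] [271 208]
scene back_shell 0.5 [ 416 -251    0] [388 170]
scene saline 0.61 [ 600 -247    2] [329 148]
scene carton 0.96 [ 492 -272   -1] [367 157]
scene carton 0.5 [582  74  91] [269 194]
scene stamp 0.51 [ 420 -254    2] [387 168]
top saline 0.59 [ 603 -242    1] [410 158]
top carton 0.74 [ 492 -269   -3] [422 198]
top stamp 0.51 [ 418 -253    0] [418 225]
```

View pics/c14.png

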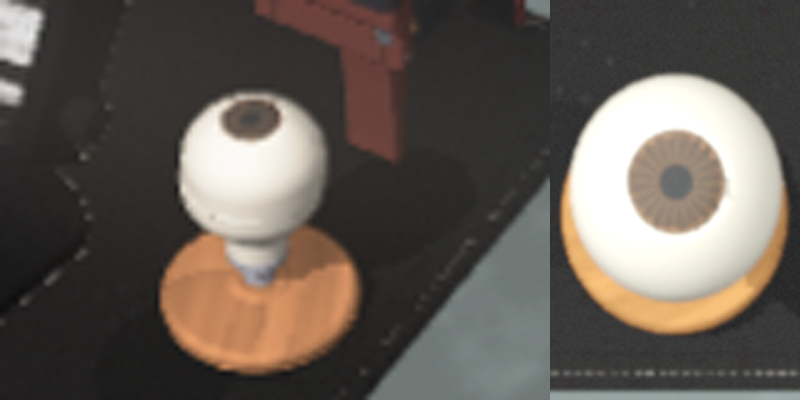

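The picture shows the eye closed and upright on the stand with no gap at the seam, and the gripper is clear. The bystanders have not moved. I'm handing it in.

```bash
python3 -c "
from cell import ticket
print(ticket.sign_off())"
```

```text
the job is handed in; nothing more can be done
None
```

The eye is back together on its stand in the order asked: back shell pressed home, then vitreous, lens and front shell. It was handed in at about 41 s with the bottle, carton and stamp where they were; sign-off returned no verdict.

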